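# Find the concealed catch of the desk organiser

### The job

The grey organiser's drawer is held shut by a concealed catch under one of the four look-alike flush squares in its flat top. With shut fingertips, feel gently across the squares for the one that gives, and press it in so that the drawer springs fully open; then let go of it and leave the drawer open. Only touch and press: pick nothing up, and leave the clip on top and the other things on the desk where they are.

Things in the scene. Friction and masses are not known exactly. Their poses are not given: they have to be found in the camera images.
- organiser: grey desktop organiser fixed to the desk, 250 mm wide (its y), 124 deep (x), 70 high, flat top; origin at the centre of its underside, z up; its black drawer front faces its -x. Four identical grey squares in the top, 46 mm each, at x = -12, y = +87, +29, -29, -87 mm, faces 1.5 mm below the top. One is the catch (varies, cannot be told by eye); the others are solid. 40 N on anything is too hard
- square_a (a point): centre of the opening of square a, level with the top panel (z = 70 mm above the desk); the first, at the +y end of the row. The square's face lies 1.5 mm below this point
- square_b (a point): centre of the opening of square b, level with the top panel (z = 70 mm above the desk); the second of the row. The square's face lies 1.5 mm below this point
- square_c (a point): centre of the opening of square c, level with the top panel (z = 70 mm above the desk); the third of the row. The square's face lies 1.5 mm below this point
- square_d (a point): centre of the opening of square d, level with the top panel (z = 70 mm above the desk); the last, at the -y end of the row. The square's face lies 1.5 mm below this point
- catch (a joint): how far the hidden catch is pressed in: 0 out, 0.007 m fully in (does not say which square it is). It moves straight down, stays level, gives from about 1 N, is fully in at 5 to 6 N (press with 6 to 10 N) and springs back when let go. The drawer is freed once it is some 4 mm in
- drawer (a joint): how far the drawer is out: 0 shut, 0.070 m fully open; it springs out by itself along the organiser's -x within a second when freed, and stays out
- clip: black binder clip, 28x26x34 mm, standing on the rear of the organiser's top (height 70 mm) behind the squares; loose, a bystander; origin at the centre of its underside
- glue: white glue bottle with a red tip, 50 mm across, 151 mm high, behind the right end of the organiser; loose, a bystander; origin at the centre of its underside
- stapler: dark grey stapler, 34x138x50 mm, behind the organiser; loose, a bystander; origin at the centre of its underside
- labels: white roll of blank labels, 54 mm across, 40 mm high, behind the left end of the organiser; loose, a bystander; origin at the centre of its underside
- stamp: wooden hand stamp standing upright, 25x44 mm, 77 mm high, behind the right end of the organiser; loose, a bystander; origin at the centre of its underside
- pen: blue and white marker lying on the desk far to the right, beyond the wooden card box, 17x135x16 mm; loose, a bystander; origin at the centre of its underside

How it is judged:
On the way, in this order (a step that is already met when the one before it is completed fails the run):
1. the concealed catch is pressed in (value of joint catch above 0.003 m).
2. the drawer has sprung open (value of joint drawer above 0.06 m), for 0.1 s.
At the end, for the whole second after the job is handed in: the drawer is out by more than 60 of its 70 mm and at rest, the catch has sprung back (less than 2 mm in), and the clip, glue bottle, stapler, label roll, stamp and marker are within 30 mm of where they were, the upright ones still upright (within 0.3 rad) (value of joint drawer above 0.06 m and velocity of joint drawer below 0.01 m/s and value of joint catch below 0.002 m and distance of each of clip, glue, stapler, labels, stamp, pen from where it was at the start of the episode below 0.03 m and angle between each of clip, glue, stamp's own z axis and vertical below 0.3 rad); the robot touches nothing.
It fails at once if a bystander is pushed or lifted more than 30 mm away (distance of any of clip, glue, stapler, labels, stamp, pen from where it was at the start of the episode above 0.03 m).
It fails at once if the fingers or the arm press on anything with more than 40 N (contact force between any of the fingers, the arm and anything else above 40 N).
It also fails if it takes over 48 s, if anything falls off the work surface, if the arm or the gripper's body presses on something with over 40 N, if the wrist force passes 120 N, or if a joint passes its speed limit or range.

### The arm

A 6-joint arm with a two-finger parallel gripper is mounted at the origin on a cart in front of the work surface, level with it; the furniture and walls round the work are solid. World frame = base frame: x ahead of the robot, y to its left, z up, the work surface at z = 0. Lengths are in m, angles in rad, forces in N, time in s.
With the tool pointing down it reaches from about 0.325 to 0.775 m from the base axis. Payload 9.3 kg.
Tool frame: the origin (TCP) lies on the centre line of the jaws, within the pads' length; the fingertips stand 19 mm ahead of it and the grasp point (between the pads) is the TCP; z points along the fingers, y is the direction in which the jaws open and shut (so a half turn about z gives the same grasp; the last joint's range is limited). The gripper opens to 85 mm and grips with 20 to 120 N. Pads are 22 mm wide; open, the fingers measure 114 mm over their backs; the gripper's body (76 mm by 85 mm) begins 54 mm behind the grasp point. The pads swing forward as they close: fully open they stand 13 mm farther back than shut.
Start: joints at [1.098, 0.259, 0.021, 1.334, 0, 1.418], TCP at [0.173, 0.522, 0.25] pointing down, gripper open.
Joint ranges: [-3.04, 3.04], [-0.91, 1.82], [-1.04, 1.36], [-1.92, 1.95], [-1.52, 1.45], [-3.14, 3.14]. Speed limits (rad/s): [2.22, 2.22, 2.79, 3.14, 3.14, 3.14].

### API

Orientations are given as a rotation vector (axis times angle).
In Python, from bench import state, read_camera, get_calibration, env gives the robot as it stands. The module is installed in compiled form; this text tells all that it offers.
- The arm moves only by the tool move_arm, never from a script. Its argument "motion" is a list of rows, each an object with "travel": the shift along the tool's x, y, z in mm, a list of three; "twist": the turn, a rotation vector about the tool's x, y, z in degrees, a list of three; "claw": the finger opening in mm, from 0 to 85.4. In form: [{"travel": [tx, ty, tz], "twist": [rx, ry, rz], "claw": claw}, ...]. A call has 1 to 8 rows; each row is the pose to reach, as a shift and turn from the pose measured when the call began, along the tool's axes at that moment; what a row does not reach only later rows make up. A row lasts 1/8 s, in which the tool goes at most 62.5 mm and 10.7 degrees, less where a joint would pass 70% of its speed; a pose out of reach is approached as far as the arm can. A call with a gripper value outside its range is refused whole. The fingers move at their own pace and stop on an object; "newtons" is the grip in N (left out, the last holds). Time passes only in rows, so rows that repeat a pose let the fingers close. It gives the time, the measured TCP pose, the force and the opening at its end, in the units of the state.
- state(): the state, without advancing time (a new reading comes with each control period).
- read_camera(name): name is "side" or "top" or "wrist"; returns the picture (480x640x3 uint8, blue, green, red); there is no depth.
- get_calibration(name): a dict with "camera_matrix" (3x3 intrinsics, pixels), "camera_from_world" (4x4, takes a point from world to camera coordinates). Camera axes: x right, y up, looking along -z (the intrinsics and any distortion apply to the point x, -y, -z); pixel columns grow to the right and rows downward; lengths in m; the calibration is good to about 2 mm. A picture is of the moment at which its call begins: read the wrist's pose just before it. get_calibration takes no time and is no camera call; for the wrist camera it gives the pose at the moment of the call.
- env.sign_off(): hands the job in, once; it reports no verdict.
The state is a dict: "clock": time; "q": joint angles; "dq": joint speeds; "tau": joint torques, N m; "position": TCP position; "eef_rot": TCP orientation; "wrist_force": force on the tool from outside, world axes, zero at the start; "wrist_torque": the same for the moment, N m; "opening": finger opening in m.
Only numpy, scipy, OpenCV 4.12 (cv2) and the standard library are available. Lean on these libraries where they do the work, as an engineer would, in place of code of your own. Each camera call takes 0.05 s, during which the arm holds its last target. There are 200 camera calls.

## Working session

There is one attempt and no reset: what is moved stays moved. The work goes in short steps, Python scripts to look and compute and a tool call to move; the robot and the scene stay as the last step left them, time stands still between calls to the robot, and variables do not carry over. Pictures are saved under pics/ and viewed, about 8 in all and at most 12, crops included, and the job is handed in when it is done.

Besides the shell and the picture viewer there is one more tool, called after ">>>" in YAML: its name, and indented under it one key for each argument. move_arm: Moves the arm, as the interface text tells. Its arguments: {"type":"object","properties":{"motion":{"type":"array"},"newtons":{"type":"number"}},"required":["motion"]}

```bash
mkdir -p pics && python3 - <<'E'
from bench import *
import cv2
s=state();print({k:s[k] for k in('clock','position','eef_rot','wrist_force','opening')})
for n in('top','side'):
    cv2.imwrite(f'pics/{n}0.png',read_camera(n))
    c=get_calibration(n);print(n,c)
E
```

```text
{'clock': 0.0, 'position': array([0.17278233, 0.5218766 , 0.24966684]), 'eef_rot': array([-5.00101897e-01, -3.10108045e+00,  1.97315321e-03]), 'wrist_force': array([-0.42646194, -0.33160968, -0.70817541]), 'opening': 0.08546675780825222}
top {'camera_matrix': array([[590.94007447,   0.        , 332.5125293 ],
       [  0.        , 590.94007447, 245.36409297],
       [  0.        ,   0.        ,   1.        ]]), 'camera_from_world': array([[ 4.84562921e-02, -9.98824985e-01,  7.98757784e-04,
         6.53622490e-02],
       [ 9.77819933e-01,  4.76003794e-02,  2.03966623e-01,
        -6.44503952e-01],
       [-2.03764980e-01, -9.10242497e-03,  9.78977517e-01,
        -1.29986227e+00],
       [ 0.00000000e+00,  0.00000000e+00,  0.00000000e+00,
         1.00000000e+00]])}
side {'camera_matrix': array([[476.59690719,   0.        , 319.80739011],
       [  0.        , 476.59690719, 236.35577598],
       [  0.        ,   0.        ,   1.        ]]), 'camera_from_world': array([[-0.41677494,  0.90899886, -0.00444142,  0.18376417],
       [-0.81188397, -0.37004149,  0.45156806,  0.51365147],
       [ 0.40883134,  0.19180817,  0.89222562, -1.62426733],
       [ 0.        ,  0.        ,  0.        ,  1.        ]])}
```

View pics/top0.png

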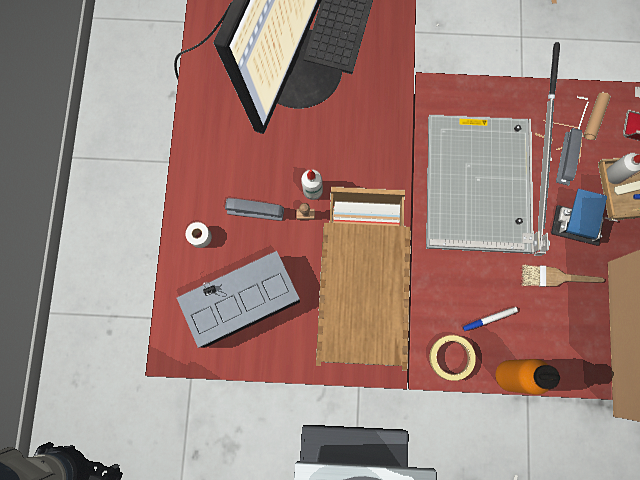

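View pics/side0.png

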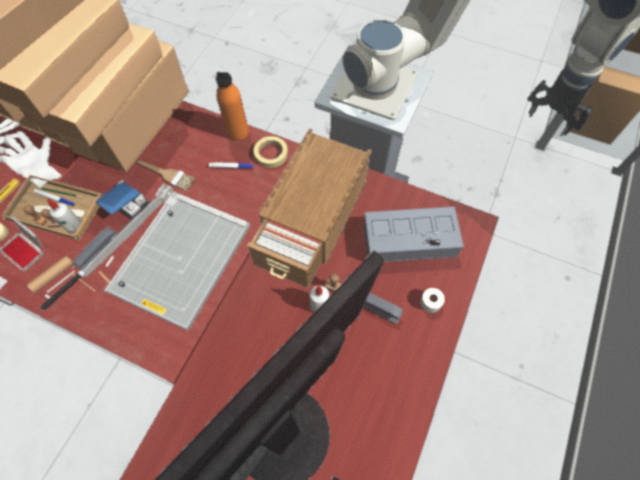

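The top view shows the organiser at about (238,298). Its squares are near (204,320), (228,308), (252,297) and (275,286), and the clip is at (212,290), behind the left ones. I'll fit the pose and check it with an overlay.

```bash
cat > h.py <<'E'
import numpy as np,cv2
from bench import *
def proj(n,P):
    c=get_calibration(n);P=np.atleast_2d(P);T=c['camera_from_world']
    p=(P@T[:3,:3].T+T[:3,3])*[1,-1,-1];u=p@c['camera_matrix'].T
    return u[:,:2]/u[:,2:]
def unproj(n,uv,z):
    c=get_calibration(n);T=c['camera_from_world'];R=T[:3,:3];o=-R.T@T[:3,3]
    d=(np.linalg.inv(c['camera_matrix'])@np.c_[uv,np.ones(len(uv))].T).T*[1,-1,-1]@R
    return o+d*((z-o[2])/d[:,2])[:,None]
SQ=np.array([[-.012,y,.07] for y in(.087,.029,-.029,-.087)])
def place(p,L):
    x,y,t=p;c,s=np.cos(t),np.sin(t);L=np.atleast_2d(L)
    return np.c_[x+c*L[:,0]-s*L[:,1],y+s*L[:,0]+c*L[:,1],L[:,2]]
E
python3 - <<'E'
from h import *
from scipy.optimize import least_squares
im=cv2.imread('pics/top0.png')
uv=np.array([(204,320),(228,308),(252,297),(275,286),(177,297),(279,251),(299,298),(201,347)],float)
top=np.array([[.062,.125,.07],[.062,-.125,.07],[-.062,-.125,.07],[-.062,.125,.07]])
L=np.r_[SQ,top]
r=least_squares(lambda p:(proj('top',place(p,L))-uv).ravel(),[.5,.2,.4],x_scale=[.1,.1,.1])
print(r.x,r.fun.reshape(-1,2).round(1))
print(place(r.x,SQ).round(4), 'clip',unproj('top',np.array([[212.,292]]),.08))
out=[]
for n,f in(('top','pics/top0.png'),('side','pics/side0.png')):
    im=cv2.imread(f);c=proj(n,place(r.x,[0,0,.07]))[0].astype(int)-[70,55]
    k=5;crop=cv2.resize(im[c[1]:c[1]+110,c[0]:c[0]+140],None,fx=k,fy=k,interpolation=cv2.INTER_CUBIC)
    polys=[top]+[np.array([[a*.023,b*.023,0] for a,b in((1,1),(1,-1),(-1,-1),(-1,1))])+s for s in SQ]
    for q in polys: cv2.polylines(crop,[((proj(n,place(r.x,q))-c+.5)*k).astype(int)],True,(0,255,0),1)
    out.append(cv2.resize(crop,(400,314)))
    if n=='top': cv2.imwrite('pics/ov_top.png',crop)
    else: cv2.imwrite('pics/ov_side.png',crop)
cv2.imwrite('pics/ov.png',cv2.hconcat(out))
E
```

```text
[0.50820019 0.30316424 0.49876104] [[ 1.3 -0.5]
 [ 0.9  0.2]
 [ 0.4  0.1]
 [ 0.7  0. ]
 [-0.1  0.2]
 [-1.8 -0.9]
 [ 1.2  0.5]
 [-2.5  0.3]]
[[0.456  0.3738 0.07  ]
 [0.4838 0.3229 0.07  ]
 [0.5115 0.272  0.07  ]
 [0.5393 0.221  0.07  ]] clip [[0.51743895 0.36221309 0.08      ]]
```

View pics/ov.png

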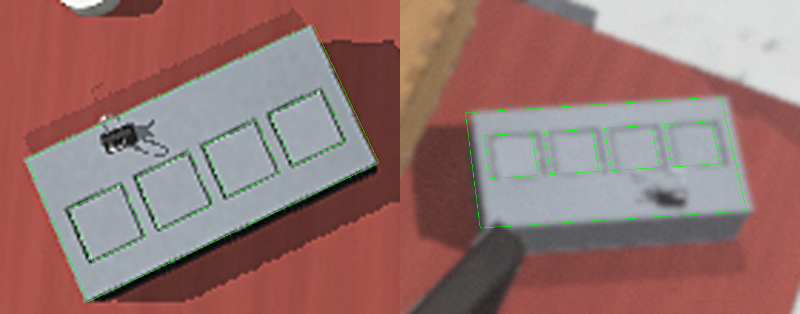

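The overlay fits both views within about 2 mm, and the clip is clear of the squares. Next I'll compute the move to hover over square a, with the yaw aligned.

```bash
cat >> h.py <<'E'
from scipy.spatial.transform import Rotation as Ro
POSE=[.5082,.3032,.4988]
def plan(i,z,dx=-.003):
    s=state();R=Ro.from_rotvec(s['eef_rot'])
    t=place(POSE,SQ[i]+[dx,0,0])[0];t[2]=z
    best=min((Ro.from_euler('z',POSE[2]+k*np.pi/2)*Ro.from_rotvec([np.pi,0,0]) for k in range(4)),key=lambda G:(R.inv()*G).magnitude())
    return (R.inv().apply(t-s['position'])*1e3).round(1),np.degrees((R.inv()*best).as_rotvec()).round(1)
E
python3 -c "
from h import *
s=state();print(Ro.from_rotvec(s['eef_rot']).as_matrix().round(3))
for i in range(4):print(plan(i,.12))"
```

```text
[[-0.949  0.314 -0.001]
 [ 0.314  0.949 -0.001]
 [ 0.    -0.001 -1.   ]]
(array([-313.4,  -53.5,  129.7]), array([-0.1,  0. , 43.1]))
(array([-355.8,  -93.1,  129.8]), array([-0.1,  0. , 43.1]))
(array([-398.1, -132.8,  129.8]), array([-0.1,  0. , 43.1]))
(array([-440.5, -172.4,  129.9]), array([-0.1,  0. , 43.1]))
```

>>> move_arm:
  motion:
    - {"travel": [-45, -8, 0], "twist": [0, 0, 8], "claw": 0}
    - {"travel": [-95, -16, 10], "twist": [0, 0, 16], "claw": 0}
    - {"travel": [-145, -25, 20], "twist": [0, 0, 24], "claw": 0}
    - {"travel": [-195, -33, 40], "twist": [0, 0, 32], "claw": 0}
    - {"travel": [-245, -42, 60], "twist": [0, 0, 40], "claw": 0}
    - {"travel": [-290, -49, 85], "twist": [0, 0, 43], "claw": 0}
    - {"travel": [-313, -53, 110], "twist": [0, 0, 43], "claw": 0}
    - {"travel": [-313, -53, 120], "twist": [0, 0, 43], "claw": 0}
  newtons: 20

```text
clock: 1.1
position: [0.4539, 0.3717, 0.1277]
eef_rot: [-1.605, -2.699, 0.006]
wrist_force: [-1.3, 0.5, -0.3]
opening: 0.0002
```

```bash
python3 -c "
from h import *
s=state();print(s['clock'],s['position'],s['wrist_force'],s['opening'],np.abs(s['dq']).max())
print(plan(0,.1))
cv2.imwrite('pics/t1.png',np.hstack([cv2.resize(read_camera('top')[200:380,130:340],(420,360)),cv2.resize(read_camera('wrist'),(380,360))]))"
```

```text
1.1 [0.45387096 0.37170605 0.12766221] [-1.2631646   0.45287855 -0.27014701] 0.00016979013423882553 0.16522247349026828
(array([ 0.9,  0. , 27.7]), array([-0.2,  0.1, -0. ]))
```

View pics/t1.png

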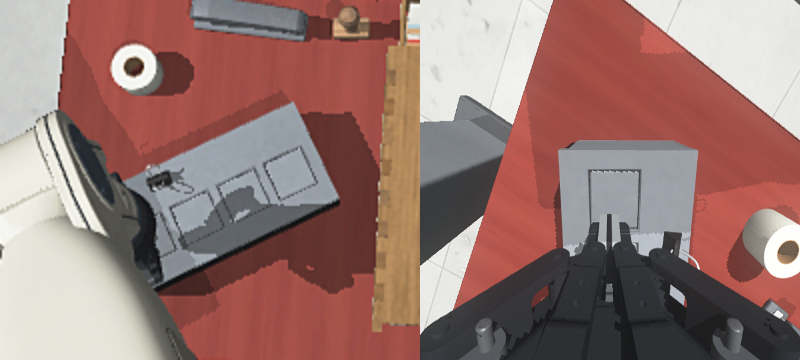

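The wrist view shows the shut fingers over the end square, with the clip to the right at (675,245) and well clear. Now descending.

>>> move_arm:
  motion:
    - {"travel": [1, 0, 15], "twist": [0, 0, 0], "claw": 0}
    - {"travel": [1, 0, 28], "twist": [0, 0, 0], "claw": 0}
    - {"travel": [1, 0, 34], "twist": [0, 0, 0], "claw": 0}
    - {"travel": [1, 0, 36], "twist": [0, 0, 0], "claw": 0}
    - {"travel": [1, 0, 36], "twist": [0, 0, 0], "claw": 0}

```text
clock: 1.82
position: [0.4519, 0.3737, 0.0927]
eef_rot: [-1.602, -2.701, 0.005]
wrist_force: [-0.1, 0.8, 0.4]
opening: -0.0001
```

>>> move_arm:
  motion:
    - {"travel": [0, 0, 1], "twist": [0, 0, 0], "claw": 0}
    - {"travel": [0, 0, 2], "twist": [0, 0, 0], "claw": 0}
    - {"travel": [0, 0, 2], "twist": [0, 0, 0], "claw": 0}

```text
clock: 2.2
position: [0.4519, 0.3736, 0.0907]
eef_rot: [-1.602, -2.701, 0.005]
wrist_force: [0.1, 0.3, 0.6]
opening: 0.0001
```

>>> move_arm:
  motion:
    - {"travel": [0, 0, 1], "twist": [0, 0, 0], "claw": 0}
    - {"travel": [0, 0, 1], "twist": [0, 0, 0], "claw": 0}

```text
clock: 2.45
position: [0.4518, 0.3736, 0.0897]
eef_rot: [-1.602, -2.701, 0.005]
wrist_force: [0.1, -0.2, -0.1]
opening: 0.0
```

>>> move_arm:
  motion:
    - {"travel": [0, 0, 1], "twist": [0, 0, 0], "claw": 0}
    - {"travel": [0, 0, 1], "twist": [0, 0, 0], "claw": 0}

```text
clock: 2.7
position: [0.4518, 0.3736, 0.0885]
eef_rot: [-1.602, -2.701, 0.005]
wrist_force: [-0.3, -0.3, -0.9]
opening: -0.0002
```

>>> move_arm:
  motion:
    - {"travel": [0, 0, 1], "twist": [0, 0, 0], "claw": 0}
    - {"travel": [0, 0, 1], "twist": [0, 0, 0], "claw": 0}

```text
clock: 2.95
position: [0.4518, 0.3736, 0.0876]
eef_rot: [-1.602, -2.701, 0.005]
wrist_force: [-0.1, 0.9, 0.8]
opening: -0.0
```

>>> move_arm:
  motion:
    - {"travel": [0, 0, 0.5], "twist": [0, 0, 0], "claw": 0}
    - {"travel": [0, 0, 0.5], "twist": [0, 0, 0], "claw": 0}

```text
clock: 3.2
position: [0.4519, 0.3736, 0.0872]
eef_rot: [-1.602, -2.701, 0.005]
wrist_force: [-0.9, 0.3, 2.5]
opening: 0.0003
```

Contact at about 0.0874. I'll keep going to see whether it gives.

>>> move_arm:
  motion:
    - {"travel": [0, 0, 0.5], "twist": [0, 0, 0], "claw": 0}
    - {"travel": [0, 0, 0.5], "twist": [0, 0, 0], "claw": 0}

```text
clock: 3.45
position: [0.4519, 0.3736, 0.0867]
eef_rot: [-1.602, -2.701, 0.005]
wrist_force: [-1.2, -0.6, 2.6]
opening: -0.0
```

>>> move_arm:
  motion:
    - {"travel": [0, 0, 0.5], "twist": [0, 0, 0], "claw": 0}
    - {"travel": [0, 0, 0.5], "twist": [0, 0, 0], "claw": 0}

```text
clock: 3.7
position: [0.4519, 0.3736, 0.0862]
eef_rot: [-1.602, -2.701, 0.005]
wrist_force: [-0.0, -0.7, 3.0]
opening: 0.0001
```

>>> move_arm:
  motion:
    - {"travel": [0, 0, 0.5], "twist": [0, 0, 0], "claw": 0}
    - {"travel": [0, 0, 1], "twist": [0, 0, 0], "claw": 0}
    - {"travel": [0, 0, 1], "twist": [0, 0, 0], "claw": 0}

```text
clock: 4.08
position: [0.4519, 0.3736, 0.0852]
eef_rot: [-1.602, -2.701, 0.005]
wrist_force: [-0.1, -0.7, 2.9]
opening: -0.0003
```

>>> move_arm:
  motion:
    - {"travel": [0, 0, 0.5], "twist": [0, 0, 0], "claw": 0}
    - {"travel": [0, 0, 1], "twist": [0, 0, 0], "claw": 0}
    - {"travel": [0, 0, 1], "twist": [0, 0, 0], "claw": 0}

```text
clock: 4.45
position: [0.4519, 0.3736, 0.0842]
eef_rot: [-1.602, -2.701, 0.005]
wrist_force: [-0.4, -0.7, 3.6]
opening: 0.0001
```

Square a gives: 3.3 mm for about 1 N of extra force. I'll press it further in.

>>> move_arm:
  motion:
    - {"travel": [0, 0, 1], "twist": [0, 0, 0], "claw": 0}
    - {"travel": [0, 0, 2], "twist": [0, 0, 0], "claw": 0}
    - {"travel": [0, 0, 2], "twist": [0, 0, 0], "claw": 0}

```text
clock: 4.82
position: [0.4519, 0.3736, 0.0821]
eef_rot: [-1.602, -2.701, 0.005]
wrist_force: [-0.8, -0.6, 3.4]
opening: 0.0
```

>>> move_arm:
  motion:
    - {"travel": [0, 0, 0.5], "twist": [0, 0, 0], "claw": 0}
    - {"travel": [0, 0, 1], "twist": [0, 0, 0], "claw": 0}
    - {"travel": [0, 0, 1], "twist": [0, 0, 0], "claw": 0}
    - {"travel": [0, 0, 1], "twist": [0, 0, 0], "claw": 0}
    - {"travel": [0, 0, 1], "twist": [0, 0, 0], "claw": 0}

```text
clock: 5.45
position: [0.4519, 0.3736, 0.0811]
eef_rot: [-1.602, -2.701, 0.005]
wrist_force: [-0.5, 0.4, 4.9]
opening: -0.0
```

```bash
python3 -c "
from h import *
cv2.imwrite('pics/t2.png',np.hstack([cv2.resize(read_camera('top')[200:380,130:340],(420,360)),cv2.resize(read_camera('side')[160:300,330:490],(380,333)) if 0 else cv2.resize(read_camera('side')[160:300,330:490],(380,360))]))"
```

```text
(no output)
```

View pics/t2.png

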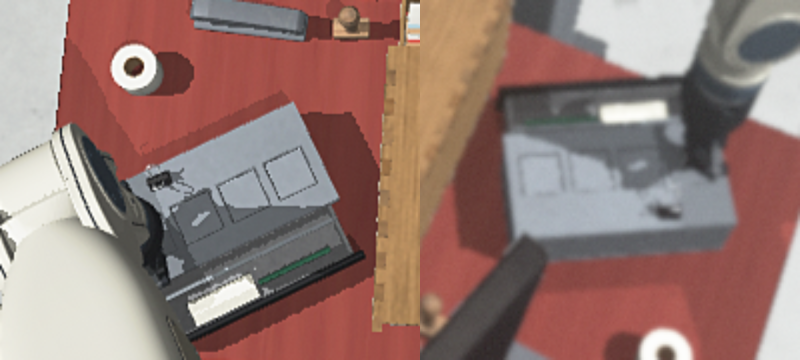

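Both views show the drawer sprung out towards the robot, with its black front reaching (360,255) in the top crop. I'll retract straight up.

>>> move_arm:
  motion:
    - {"travel": [0, 0, -5], "twist": [0, 0, 0], "claw": 0}
    - {"travel": [0, 0, -15], "twist": [0, 0, 0], "claw": 0}
    - {"travel": [0, 0, -50], "twist": [0, 0, 0], "claw": 0}
    - {"travel": [0, 0, -100], "twist": [0, 0, 0], "claw": 0}
    - {"travel": [0, 0, -150], "twist": [0, 0, 0], "claw": 0}
    - {"travel": [60, 0, -160], "twist": [0, 0, 0], "claw": 0}
    - {"travel": [110, 0, -160], "twist": [0, 0, 0], "claw": 0}
    - {"travel": [110, 0, -160], "twist": [0, 0, 0], "claw": 0}

```text
clock: 6.55
position: [0.3976, 0.4728, 0.2413]
eef_rot: [-1.597, -2.704, 0.005]
wrist_force: [0.3, 0.5, -1.2]
opening: 0.0003
```

```bash
python3 -c "
from h import *
s=state();print(s['clock'],s['position'],s['wrist_force'])
t=read_camera('top');a=cv2.imread('pics/top0.png')
cv2.imwrite('pics/t3.png',np.hstack([cv2.resize(x[150:390,140:340],(400,480)) for x in(a,t)]))
# drawer front top-edge prediction (right end) for 70 mm out
print(proj('top',place(POSE,[[-.132,-.125,.065],[-.132,.125,.065],[-.122,-.125,.065]])))"
```

```text
6.55 [0.39763653 0.4727676  0.2412884 ] [ 0.33280015  0.51081034 -1.16108531]
[[313.48385326 326.69887279]
 [211.4059758  376.23280531]
 [311.5781149  322.67449092]]
```

View pics/t3.png

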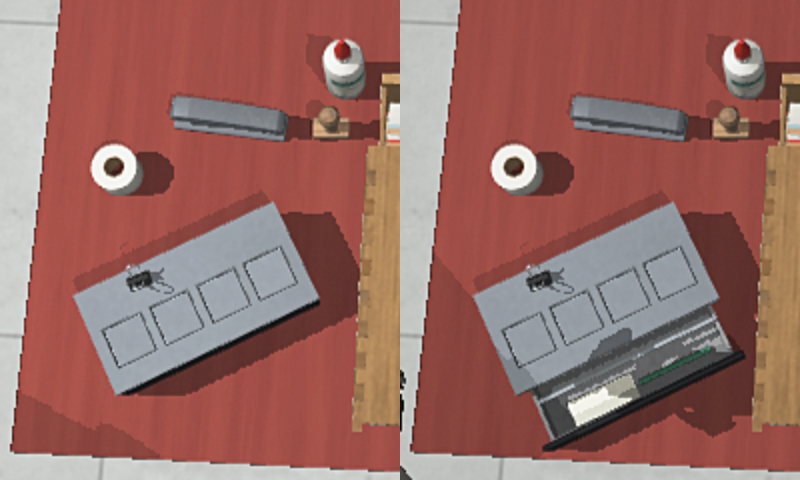

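The drawer front's right corner is at (312.5, 326), against (313.5, 326.7) predicted for 70 mm out. Square a is level with the others again and the bystanders haven't moved, so I'm handing in.

```bash
python3 -c "
from bench import *
print(env.sign_off())"
```

```text
the job is handed in; nothing more can be done
None
```

The catch was under square a, the one at the +y end, and pressing it sprang the drawer fully open. I felt square a first with shut fingertips and it gave, so I didn't touch the other three. I pressed it about 6 mm in, with a highest reading of about 5 N, then retracted and handed in at about 6.6 s on the robot's clock.

Last checks, from the final top picture:
- **Drawer:** the right corner of its front lies within about 1 pixel of where it should be at 70 mm out.
- **Catch:** square a looks level with the others again. I judged this by eye, because the joint value can't be read.
- **Bystanders:** the clip, glue, stapler, labels and stamp look unmoved by eye. The pen was outside the crop I looked at, but the arm never went near it.
- **Arm:** it is clear of everything, and the wrist force is down to about 1 N, which is noise level.

No check failed or disagreed. The sign-off itself gave no verdict.

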